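# Push the drip tray through the posts into its bay

## Robot

A 6-joint arm with a two-finger parallel gripper is mounted at the origin on a cart in front of the work surface, level with it; the furniture and walls round the work are solid. World frame = base frame: x ahead of the robot, y to its left, z up, the work surface at z = 0. Lengths are in m, angles in degrees, forces in N, time in s.
With the tool pointing down it reaches from about 0.4 to 0.825 m from the base axis. Payload 7 kg.
Tool frame: the origin (TCP) lies at the very end of the fingers, on their centre line; the grasp point (between the pads) lies 19 mm behind it (r.hold_point_z is the distance from the TCP to the grasp point, in m); x points along the fingers, y is the direction in which the jaws open and shut, and the axes are right-handed (so a half turn about x gives the same grasp; the last joint's range is limited). The gripper opens to 88 mm and grips with 3 to 60 N. Pads are 19 mm wide; open, the fingers measure 130 mm over their backs; the gripper's body (78 mm by 193 mm) begins 47 mm behind the grasp point.
Start: joints at [16.507, 20.546, 0.682, 0, -70.136, -16.507], TCP at [0.675, -0, 0.227] pointing down, gripper open.
Joint ranges: [-176.03, 176.03], [-82.01, 121.73], [-58.28, 71.71], [-173.87, 95.51], [-174.79, -0.11], [-173.66, 173.66]. Speed limits (degrees/s): [136.94, 136.94, 172.46, 180, 180, 180].

## Interface

Orientations are given as [roll, pitch, yaw] about the fixed x, y, z axes, in that order (R = Rz(yaw) Ry(pitch) Rx(roll)).
In Python, from plant import r gives the robot as it stands. The module is installed in compiled form; this text tells all that it offers.
- The arm moves only by the shell command python3 -m creep 'ROWS' [FORCE]. ROWS is JSON, a list of rows, each a list of 7 numbers: the turn, a rotation vector about the tool's x, y, z in rad, then the shift along the tool's x, y, z in cm, then the opening in per cent of the stroke, from 0 (shut) to 100 (fully open). In form: [[rx, ry, rz, x, y, z, fingers], ...]. A call has 1 to 8 rows; each row shifts and turns the commanded pose from where the row before left it, along the tool's axes as they then stand; what a row does not reach is not made up. A row lasts 1/10 s, in which the tool goes at most 50 mm and 8.59 degrees, less where a joint would pass 70% of its speed; a pose out of reach is approached as far as the arm can. A call is refused whole if a number of a shift passes 5 or a number of a turn 0.15, either way. A call with a gripper value outside its range is refused whole. The fingers move at their own pace and stop on an object; FORCE is the grip in N (left out, the last holds). Time passes only in rows, so rows that do not move let the fingers close. It gives the time, the measured TCP pose, the force and the opening at its end, in the units of the state.
- r.get_state(): the state, without advancing time (a new reading comes with each control period).
- r.capture(name): name is "scene" or "side" or "wrist"; returns (picture, depth): 480x640x3 uint8, blue, green, red; 480x640 float32, m along the optical axis (not along the pixel's ray), 0 where there is no reading.
- r.camera_info(name): a dict with "fovy" (degrees; the focal length in pixels is half the picture's height over the tangent of half this angle, whatever the lens; pixels are square), "cx", "cy" (the principal point, pixels), "camera_from_world" (4x4, takes a point from world to camera coordinates). Camera axes: x right, y down, z forward; pixel columns grow to the right and rows downward; lengths in m; the calibration is good to about 2 mm. A picture is of the moment at which its call begins: read the wrist's pose just before it. camera_info takes no time and is no camera call; for the wrist camera it gives the pose at the moment of the call.
- r.close_job(): hands the job in, once; it reports no verdict.
Trained networks look in the newest picture that a camera, given by its name, has taken for a name from the list of things; names that differ only in an ending like _2 or _b are one class to them, and where a whole thing is asked for, a point or a joint stands for the part that bears it (a point fixed in the world has none). Each returns a list of dicts, best first, with "score" (0 to 1); they miss things now and then, are a little off and sometimes report something else, mostly with a low value. They report only what shows in the picture. A call takes as long as a camera call. They do not tell look-alikes from the thing itself.
- r.look_for(query, camera): "rect" ([left, top, right, bottom] in pixels, round what is visible of it).
- r.masks_of(query, camera): "pixels" (480x640 bool, what is visible of it) and "rect" ([left, top, right, bottom] in pixels, round what is visible of it).
The state is a dict: "time_s": time; "joints": joint angles; "qd": joint speeds; "joint_torque": joint torques, N m; "tcp_pos": TCP position; "eef_rot": TCP orientation; "contact_force": force on the tool from outside, world axes, zero at the start; "moment": the same for the moment, N m; "gripper_width": finger opening in m.
Only numpy, scipy, OpenCV 4.12 (cv2) and the standard library are available. Lean on these libraries where they do the work, as an engineer would, in place of code of your own. Each camera call takes 0.05 s, during which the arm holds its last target. There are 200 camera calls.

## Task

Push the drip tray, with the measuring cup standing in it, between the two steel posts and on until its front wall is fully home, flat against the rubber end stop of the dosing stand. Only push it along the table with the fingers: do not pick up the tray or the cup, keep the cup standing upright in its ring, and leave the other things on the table where they are.

Things in the scene. Friction and masses are not known exactly. Their poses are not given: they have to be found in the camera images.
- bay: Bay of a dosing stand, fixed. Origin: on the table top, midway between its two upright steel posts; x points straight into the bay (the way the tray must go), y along the line through the posts. Posts: round, 18 mm diameter, 40 mm high, at y = -54 and +54 mm: the gap is 90 mm wide. From them 3 mm thick steel straps run back on the table at y = +-57 to +-78 mm, outside the tray's path.
- end_stop (a point): Middle of the face of the bay's black rubber end stop (100 mm wide, 25 mm high, fixed), on the table top, 124 mm behind the middle of the gap. Behind it, 128 to 194 mm from the gap and 156 mm wide, stands a 45 mm high grey rack with two white bottles, 190 mm high, all fixed.
- tray: Loose grey plastic drip tray, open on top, 110 mm long (its x axis, which points into the bay), 84 mm wide (y), 24 mm high, walls 3 mm, about 0.2 kg. Origin: centre of its underside. Fully home, its origin is 69 mm beyond the middle of the gap. It starts in front of the gap, up to 10 mm off the bay's line and up to 0.25 rad askew.
- tray_rear (a point): Middle of the tray's rear wall (outer face, 12 mm above the table), the wall farthest from the bay: 55 mm behind the tray's origin. When the tray is fully home this lies 14 mm beyond the middle of the gap. x axis as the tray's.
- dosing_cup: White measuring cup, 65 mm across the rim, 68 mm high (rim 71 mm above the table), 30 g, standing loose inside a 5 mm high ring on the tray's floor, 12 mm ahead of the tray's origin. Origin: centre of its underside.
- scrub_brush: Bystander: wooden scrubbing brush, 154 mm long, 61 mm wide, 46 mm high. Origin: centre of its underside. To be left where it is.
- marker: Bystander: marker pen lying flat, 135 mm long, 16 mm thick. Origin: centre of its underside. To be left where it is.
- spare_head_1: Bystander: white spare trigger head with dip tube, lying flat, 215 x 97 x 22 mm. Origin: centre of its underside. To be left where it is.
- key_ring: Bystander: key ring with tag, flat, 101 x 122 x 8 mm. Origin: centre of its underside. To be left where it is.
- tape_roll: Bystander: roll of tape lying flat, 98 mm across, 25 mm high. Origin: centre of its underside. To be left where it is.
Not all that is in view belongs to the job. There is more than one size of the dosing_cup; the one meant has the size given above.

How it is judged (in metres and radians):
On the way:
1. the tray is half-way through the gap between the posts, on the table (x of tray in the frame of bay between -0.035 and 0.035 m and y of tray in the frame of bay between -0.008 and 0.008 m and height (world z) of tray below 0.004 m), for 0.1 s.
At the end, for the whole second after the job is handed in: The tray rests flat on the table behind the posts, its front wall within 8 mm of the end stop, within 10 mm of the bay's centre line and 0.09 rad (5 degrees) of its direction; the cup stands upright in the tray's ring, all at rest (x of tray in the frame of bay between 0.061 and 0.073 m and y of tray in the frame of bay between -0.01 and 0.01 m and angle between the x axis of tray and the x axis of bay, either way round below 0.09 rad and height (world z) of tray below 0.004 m and angle between tray's own z axis and vertical below 0.05 rad and angle between dosing_cup's own z axis and vertical below 0.12 rad and horizontal distance between dosing_cup and tray below 0.025 m and height (world z) of dosing_cup below 0.01 m and linear speed of each of tray, dosing_cup below 0.01 m/s); the robot touches nothing.
It fails at once if the tray is lifted off the table (10 mm) or tipped (height (world z) of tray above 0.01 m or angle between tray's own z axis and vertical above 0.15 rad).
It fails at once if the cup is lifted out of its ring or tipped (height (world z) of dosing_cup above 0.018 m or angle between dosing_cup's own z axis and vertical above 0.4 rad or horizontal distance between dosing_cup and tray above 0.035 m).
It fails at once if a bystander is moved by more than 30 mm (distance of any of scrub_brush, marker, spare_head_1, key_ring, tape_roll from where it was at the start of the episode above 0.03 m).
It also fails if it takes over 48 s, if anything falls off the work surface, if the arm or the gripper's body presses on something with over 40 N, if the wrist force passes 120 N, or if a joint passes its speed limit or range.

## Working session

There is one attempt and no reset: what is moved stays moved. The work goes in short steps, Python scripts to look and compute and a shell command to move; the robot and the scene stay as the last step left them, time stands still between calls to the robot, and variables do not carry over. Pictures are saved under pics/ and viewed, about 8 in all and at most 12, crops included, and the job is handed in when it is done.

```bash
mkdir -p pics; cat > h.py <<'E'
import numpy as np, cv2
from plant import r
def cloud(name):
    ci=r.camera_info(name); img,d=r.capture(name)
    f=240/np.tan(np.radians(ci["fovy"])/2)
    v,u=np.mgrid[:480,:640]
    P=np.stack([(u-ci["cx"])/f*d,(v-ci["cy"])/f*d,d,np.ones_like(d)],-1)
    W=P@np.linalg.inv(ci["camera_from_world"]).T
    W=W[...,:3]; W[d==0]=np.nan
    return img,W,ci
def proj(ci,p):
    f=240/np.tan(np.radians(ci["fovy"])/2); c=ci["camera_from_world"]@np.r_[p,1]
    return c[0]/c[2]*f+ci["cx"],c[1]/c[2]*f+ci["cy"]
E
python3 - <<'E'
from h import *
for n in("scene","side"):
    img,W,ci=cloud(n); cv2.imwrite(f"pics/{n}0.png",img); np.save(n+"0.npy",W)
    for q in("tray","bay","dosing_cup"):
        for m in r.masks_of(q,n)[:3]:
            p=W[m["pixels"]]; print(n,q,round(m["score"],2),np.round(m["rect"]),np.nanmedian(p,0).round(3),np.nanmin(p,0).round(3),np.nanmax(p,0).round(3))
s=r.get_state();print(s)
E
```

```text
scene tray 0.65 [362. 220. 390. 244.] [ 0.487 -0.125  0.008] [ 0.436 -0.241 -0.006] [ 0.56  -0.075  0.045]
scene bay 0.66 [356. 141. 400. 214.] [ 0.618 -0.412  0.058] [ 0.496 -0.954 -0.207] [ 0.962 -0.248  0.197]
scene dosing_cup 0.76 [335. 234. 350. 251.] [ 0.545 -0.012  0.032] [ 0.525 -0.047 -0.001] [0.569 0.005 0.05 ]
scene dosing_cup 0.66 [370. 211. 388. 232.] [ 0.504 -0.143  0.051] [ 0.473 -0.279 -0.001] [ 0.543 -0.12   0.076]
side tray 0.83 [366. 219. 399. 242.] [ 0.487 -0.109  0.015] [ 0.443 -0.211  0.003] [ 0.56  -0.076  0.028]
side bay 0.76 [343. 145. 399. 219.] [ 0.626 -0.41   0.066] [ 0.499 -0.956 -0.116] [ 0.896 -0.245  0.196]
side bay 0.68 [368. 205. 394. 236.] [ 0.507 -0.136  0.054] [ 0.478 -0.19   0.008] [ 0.54  -0.122  0.075]
side dosing_cup 0.8 [340. 231. 356. 256.] [ 0.547 -0.007  0.034] [ 0.53  -0.145  0.   ] [0.605 0.005 0.049]
side dosing_cup 0.59 [368. 205. 392. 236.] [ 0.507 -0.136  0.055] [ 0.478 -0.19   0.009] [ 0.54  -0.122  0.075]
{'time_s': 0.4, 'joints': array([ 1.65076602e+01,  2.05537245e+01,  6.75205443e-01, -3.47631257e-03,
       -7.01362027e+01, -1.65051159e+01]), 'qd': array([ 0.00520349, -0.07883918,  0.05239923,  0.05458619, -0.05318611,
       -0.02522884]), 'joint_torque': array([ 1.33943042e-03, -5.81673181e+01,  2.92918611e+01,  6.99329942e+00,
        1.08120448e-02, -4.45565206e-05]), 'tcp_pos': array([ 6.74909402e-01, -7.59887661e-06,  2.26415740e-01]), 'eef_rot': array([  93.98497623,   89.98491956, -176.01366104]), 'contact_force': array([-0.68015503, -0.58291161,  0.23320507]), 'moment': array([ 0.03844144,  0.00653926, -0.01555323]), 'gripper_width': 0.0875923081204051}
```

```bash
python3 - <<'E'
from h import *
a=[cv2.resize(cv2.imread(f"pics/{n}0.png")[130:290,260:460],None,fx=2,fy=2,interpolation=2) for n in("scene","side")]
w,W,ci=cloud("wrist"); cv2.imwrite("pics/wrist0.png",w)
c=np.hstack(a); c=np.vstack([c,np.zeros((280,800,3),np.uint8)])
c[320:600,:373]=cv2.resize(w,(373,280)); cv2.imwrite("pics/c0.png",c)
W=np.load("side0.npy")
for n in("scene","side"): print(n,np.linalg.inv(r.camera_info(n)["camera_from_world"])[:3].round(2))
print(ci["fovy"],np.linalg.inv(ci["camera_from_world"]).round(3))
E
```

```text
scene [[-0.86 -0.27  0.44 -0.17]
 [-0.51  0.46 -0.72  1.3 ]
 [-0.01 -0.85 -0.53  0.94]]
side [[-0.91 -0.18  0.37  0.2 ]
 [-0.41  0.36 -0.84  0.96]
 [ 0.02 -0.91 -0.4   0.5 ]]
61.860906067688695 [[-1.     0.     0.     0.675]
 [ 0.001  0.951  0.309 -0.084]
 [-0.     0.309 -0.951  0.385]
 [ 0.     0.     0.     1.   ]]
```

View pics/c0.png

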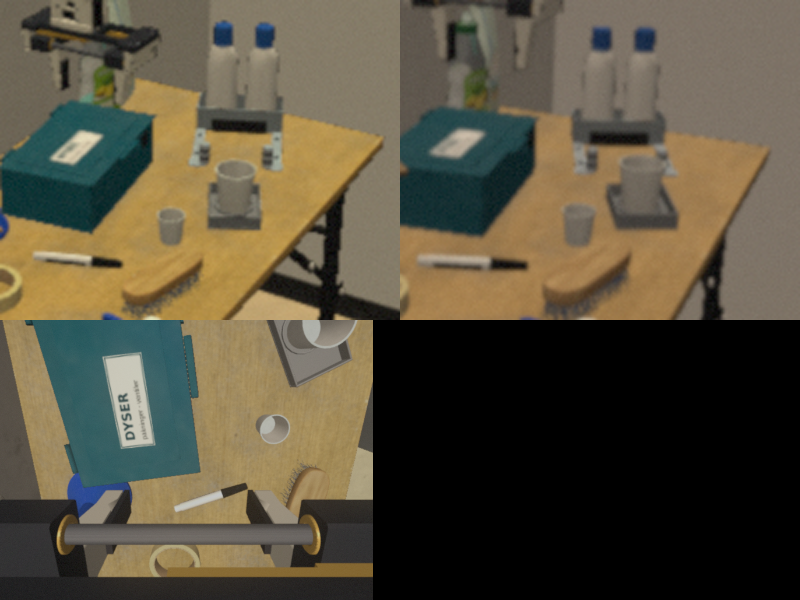

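Top-left and top-right show the tray with the large cup at (235,195)/(642,195), the bay behind it (posts ~(203,152),(267,157)), and a small decoy cup at (170,225) just in front. I'll move the wrist camera over the tray and bay.

```bash
python3 - <<'E'
from h import *
from scipy.spatial.transform import Rotation as R
s=r.get_state();M=R.from_euler("xyz",s["eef_rot"],degrees=True).as_matrix();print(M.round(3))
print("tool shift cm",(M.T@(np.array([.53,-.19,.235])-s["tcp_pos"])*100).round(2))
W=np.load("side0.npy").reshape(-1,3)
k=(W[:,0]>.58)&(W[:,0]<1)&(W[:,1]>-.35)&(W[:,1]<.05)&(W[:,2]>.03)&(W[:,2]<.3)
print(np.nanpercentile(W[k],[1,50,99],axis=0).round(3))
E
```

```text
[[-0. -1. -0.]
 [-0. -0.  1.]
 [-1.  0. -0.]]
tool shift cm [ -0.85  14.5  -19.  ]
[[ 0.613 -0.34   0.032]
 [ 0.849 -0.131  0.102]
 [ 0.965  0.046  0.298]]
```

```bash
python3 -m creep '[[0,0,0,0,2.5,-3,30],[0,0,0,0,3,-4,30],[0,0,0,0,3,-4,30],[0,0,0,-0.5,3,-4,30],[0,0,0,-0.5,3,-4,30],[0,0,0,0,0,0,30],[0,0,0,0,0,0,30]]'
cat > m.py <<'E'
from h import *
import sys
t=sys.argv[1]
img,W,ci=cloud("wrist"); cv2.imwrite(f"pics/w{t}.png",img); np.save(f"w{t}.npy",W)
for q in("tray","bay","dosing_cup"):
    for m in r.masks_of(q,"wrist")[:3]:
        p=W[m["pixels"]]; print(q,round(m["score"],2),np.round(m["rect"]),np.nanmedian(p,0).round(3),np.nanpercentile(p,1,axis=0).round(3),np.nanpercentile(p,99,axis=0).round(3))
# top-down height map, 1 mm; x 0.35..0.7 -> rows, y 0.05..-0.45 -> cols
P=W.reshape(-1,3);P=P[np.isfinite(P).all(1)]
H=np.zeros((350,500));i=((P[:,0]-.35)*1000).astype(int);j=((.05-P[:,1])*1000).astype(int)
k=(i>=0)&(i<350)&(j>=0)&(j<500)
np.maximum.at(H,(i[k],j[k]),P[k,2]); cv2.imwrite(f"pics/H{t}.png",cv2.resize(np.clip(H*1000*3,0,255).astype(np.uint8),(800,560),interpolation=0))
E
python3 m.py 1
```

```text
time_s: 1.15
tcp_pos: [0.5298, -0.1906, 0.2372]
eef_rot: [-88.8, 89.9, 1.1]
contact_force: [0.0, 0.7, 0.1]
gripper_width: 0.0373
tray 0.96 [287. 175. 411. 305.] [ 0.499 -0.166  0.005] [ 0.445 -0.212  0.001] [ 0.559 -0.084  0.026]
bay 0.59 [142.   1. 366. 142.] [ 0.63  -0.317  0.004] [ 0.497 -0.364  0.001] [ 0.682 -0.251  0.042]
dosing_cup 0.97 [292. 330. 320. 350.] [ 0.548 -0.038  0.019] [ 0.533 -0.041  0.003] [ 0.563 -0.03   0.036]
dosing_cup 0.9 [314. 208. 390. 284.] [ 0.506 -0.146  0.039] [ 0.478 -0.189  0.006] [ 0.538 -0.128  0.073]
```

View pics/w1.png

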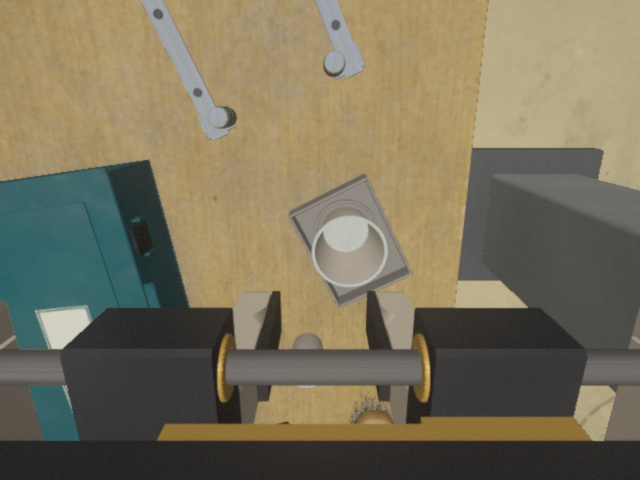

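View pics/H1.png

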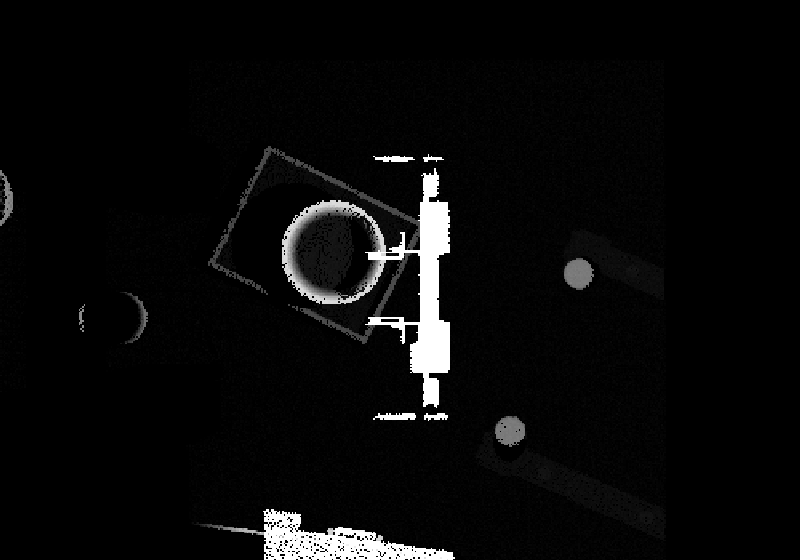

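The wrist view shows the posts at (220,117) and (335,62), and the tray askew at (350,240) with the big cup in it. The height map shows the same geometry cleanly, so I'll fit poses from it.

```bash
cat > fit.py <<'E'
from h import *
import sys
def fit_tray(W):
    P=W.reshape(-1,3);P=P[np.isfinite(P).all(1)]
    m=r.masks_of("tray","wrist")[0]["pixels"]; Q=W[m]; Q=Q[np.isfinite(Q).all(1)]
    Q=Q[(Q[:,2]>.02)&(Q[:,2]<.028)][:,:2]
    c=np.median(Q,0); Q=Q[np.linalg.norm(Q-c,axis=1)<.09]
    (cx,cy),(a,b),t=cv2.minAreaRect((Q*1000).astype(np.float32))
    t=np.radians(t); ax=np.array([np.cos(t),np.sin(t)])
    if a<b: ax=np.array([-ax[1],ax[0]])
    return np.array([cx,cy])/1000,ax,sorted((a,b))
def rep(c,ax,B,bx):
    by=np.array([-bx[1],bx[0]])
    if ax@bx<0: ax=-ax
    print("tray",c.round(4),"in bay",((c-B)@bx*1000).round(1),((c-B)@by*1000).round(1),"mm, skew rad",round(float(np.arctan2(ax@by,ax@bx)),3))
    return ax
if __name__=="__main__":
    W=np.load("w1.npy"); P=W.reshape(-1,3); P=P[np.isfinite(P).all(1)]
    Q=P[(P[:,2]>.036)&(P[:,2]<.044)&(P[:,1]<-.25)&(P[:,0]<.7)&(P[:,1]>-.36)][:,:2]
    A=Q[Q[:,0]<.565];Bq=Q[Q[:,0]>.59]
    cs=[np.array(cv2.minEnclosingCircle((q*1000).astype(np.float32))[0])/1000 for q in(A,Bq)]
    rs=[cv2.minEnclosingCircle((q*1000).astype(np.float32))[1] for q in(A,Bq)]
    print(cs,rs,np.linalg.norm(cs[0]-cs[1]))
    B=(cs[0]+cs[1])/2; d=(cs[1]-cs[0])/np.linalg.norm(cs[1]-cs[0]); bx=np.array([d[1],-d[0]])
    if bx[1]>0:bx=-bx
    np.savez("bay.npz",B=B,bx=bx); print("bay",B,bx,np.degrees(np.arctan2(bx[1],bx[0])))
    c,ax,s=fit_tray(W); print(s); ax=rep(c,ax,B,bx); print("tray yaw",np.degrees(np.arctan2(ax[1],ax[0])),"rear",c-ax*.055)
    k=(P[:,0]>.6)&(P[:,1]<-.06)&(P[:,1]>-.3)&(P[:,2]>.05)&(P[:,0]<.7); print("case corner",P[k][:,0].min(),P[k][:,1].min(),np.percentile(P[k][:,2],99))
E
python3 fit.py
```

```text
[array([ 0.5209043 , -0.31166818]), array([ 0.61968402, -0.26867667])] [8.941983222961426, 8.96765422821045] 0.10772977469185539
bay [ 0.57029416 -0.29017242] [ 0.3990681  -0.91692129] -66.4800663967963
[84.04934692382812, 110.30152893066406]
tray [ 0.5025 -0.1474] in bay -158.0 -5.2 mm, skew rad 0.055
tray yaw -63.34634590148926 rear [ 0.47783911 -0.0982297 ]
case corner 0.6000059970899102 -0.23310737625812417 0.3205847347751461
```

Sizes match (84×110 mm tray, 107.7 mm post spacing, 9 mm radius). I'll bring the fingers behind the rear wall, turned to the tray's heading and leaning back, so that the wrist camera clears the bottles and the gripper body clears the cup.

```bash
python3 -m creep '[[0,0,0,0,2.1,3.8,30],[0,0,0,0,2.1,3.8,30],[0,0,0,0,2.1,3.8,30],[-0.116,0,0,0,0,0,30],[-0.116,0,0,0,0,0,30],[-0.116,0,0,0,0,0,30],[-0.117,0,0,0,0,0,30],[0,0,0,0,0,0,30]]'
python3 -m creep '[[0,0,0,4.5,0,0,30],[0,0,0,4.5,0,0,30],[0,0,0,4.5,0,0,30],[0,0,0,4.2,0,0,30],[0,0.1,0,0,0,0,30],[0,0.1,0,0,0,0,30],[0,0,0,0,0,0,30],[0,0,0,0,0,0,30]]'
cat > st.py <<'E'
from h import *
from scipy.spatial.transform import Rotation as R
b=np.load("bay.npz");B,bx=b["B"],b["bx"];by=np.array([-bx[1],bx[0]])
s=r.get_state();M=R.from_euler("xyz",s["eef_rot"],degrees=True).as_matrix();p=s["tcp_pos"]
f=-M[:2,2]/np.linalg.norm(M[:2,2])
print("t",s["time_s"],"tcp",p.round(4),"bay mm",((p[:2]-B)@bx*1e3).round(1),((p[:2]-B)@by*1e3).round(1),"push yaw rel bay",round(float(np.arctan2(f@by,f@bx)),4),"lean",round(float(np.arcsin(-M[2,2]*-1)),3),"F",s["contact_force"].round(1),"w",round(s["gripper_width"],4),"jaw z",M[2,1].round(4))
E
python3 st.py
```

```text
time_s: 2.2
tcp_pos: [0.4676, -0.0748, 0.2363]
eef_rot: [81.3, 90.0, -161.9]
contact_force: [-1.0, -0.4, 0.5]
gripper_width: 0.0262
time_s: 3.0
tcp_pos: [0.467, -0.0764, 0.0594]
eef_rot: [179.2, 79.3, -64.2]
contact_force: [0.5, 0.5, 0.5]
gripper_width: 0.0262
t 3.0 tcp [ 0.467  -0.0764  0.0594] bay mm -237.3 -9.4 push yaw rel bay 0.0538 lean -0.186 F [0.5 0.5 0.5] w 0.0262 jaw z 0.0027
```

```bash
python3 -m creep '[[0,0,0,2.4,0,0.45,30],[0,0,0,2.4,0,0.45,30],[0,0,0,0,0,0,30],[0,0,0,0.1,0,-0.5,30],[0,0,0,0.1,0,-0.5,30],[0,0,0,0.1,0,-0.5,30],[0,0,0,0.1,0,-0.5,30],[0,0,0,0,0,0,30]]'
python3 st.py; python3 m.py 2; python3 - <<'E'
from fit import *
b=np.load("bay.npz");c,ax,s=fit_tray(np.load("w2.npy"));print(s);rep(c,ax,b["B"],b["bx"])
E
```

```text
time_s: 3.8
tcp_pos: [0.4771, -0.0958, 0.0112]
eef_rot: [179.8, 79.3, -63.7]
contact_force: [-0.5, 0.1, 0.6]
gripper_width: 0.0263
t 3.8 tcp [ 0.4771 -0.0958  0.0112] bay mm -215.5 -7.9 push yaw rel bay 0.0524 lean -0.187 F [-0.5  0.1  0.6] w 0.0263 jaw z 0.0006
tray 0.59 [210.  10. 440. 294.] [ 0.489 -0.121  0.004] [ 0.448 -0.218  0.002] [ 0.563 -0.091  0.026]
dosing_cup 0.94 [ 31. 382. 100. 443.] [ 0.557 -0.007  0.022] [ 0.54  -0.042  0.005] [ 0.567 -0.003  0.047]
dosing_cup 0.7 [204.   0. 450. 219.] [ 0.513 -0.171  0.047] [ 0.481 -0.194  0.006] [ 0.541 -0.135  0.073]
[84.40757751464844, 102.55622863769531]
tray [ 0.5033 -0.1503] in bay -154.9 -5.6 mm, skew rad 0.047
```

View pics/w2.png

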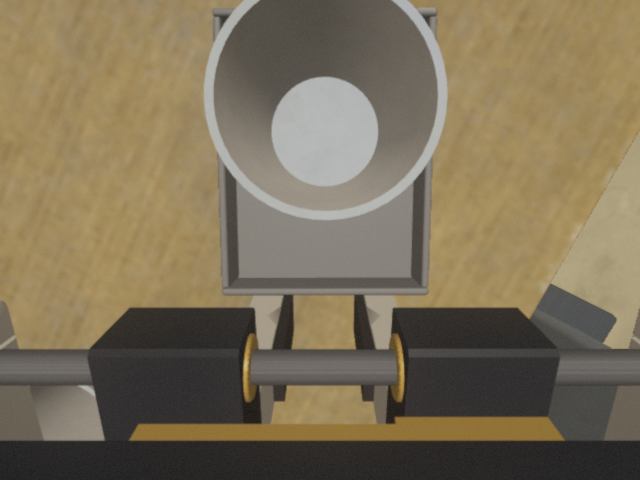

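The wrist view shows the rear wall level at row 291 from (222) to (428), flush with the fingers, and the cup upright. The tray is already in contact and about 7 mm advanced. Next is a straight push.

```bash
python3 -m creep '[[0,0,0,0.07,0,-0.4,30],[0,0,0,0.13,0,-0.69,30],[0,0,0,0.13,0,-0.69,30],[0,0,0,0.13,0,-0.69,30],[0,0,0,0.13,0,-0.69,30],[0,0,0,0.13,0,-0.69,30],[0,0,0,0.13,0,-0.69,30],[0,0,0,0.07,0,-0.4,30]]'
cat > chk.py <<'E'
import sys,subprocess
from fit import *
exec(open("st.py").read())
img,W,ci=cloud("wrist"); cv2.imwrite(f"pics/w{sys.argv[1]}.png",img); np.save(f"w{sys.argv[1]}.npy",W)
P=W[np.isfinite(W).all(2)]; 
l=np.c_[(P[:,:2]-B)@bx,(P[:,:2]-B)@by,P[:,2]]*1e3
tx=(p[:2]-B)@bx*1e3; ty=(p[:2]-B)@by*1e3
k=(l[:,2]>20)&(l[:,2]<27)&(abs(l[:,1]-ty)<52)&(l[:,0]>tx)&(l[:,0]<tx+85)
Q=l[k]
yc=ty+6
L=[];Rr=[];
for x0 in np.arange(tx+18,tx+80,4):
    q=Q[abs(Q[:,0]-x0)<2][:,1]; 
    if len(q)<8: continue
    L.append((x0,np.percentile(q,2)));Rr.append((x0,np.percentile(q,98)))
L=np.array(L);Rr=np.array(Rr);w=Rr[:,1]-L[:,1];g=w>78
m=(L[g,1]+Rr[g,1])/2; k1=np.polyfit(L[g,0],m,1); print("n",g.sum(),"width",w[g].round(1),"skew",k1[0].round(4))
q=Q[(abs(Q[:,1]-ty)<35)]; xr=np.percentile(q[q[:,0]<tx+20][:,0],3)
print("rear x",xr.round(1),"centre x",(xr+55).round(1),"y at centre",np.polyval(k1,xr+55).round(2),"front y",np.polyval(k1,xr+110).round(2))
E
python3 chk.py 3
```

```text
time_s: 4.85
tcp_pos: [0.4991, -0.141, 0.0107]
eef_rot: [179.4, 79.3, -64.1]
contact_force: [0.3, 2.0, -1.1]
gripper_width: 0.026
t 4.85 tcp [ 0.4991 -0.141   0.0107] bay mm -165.2 -5.8 push yaw rel bay 0.0529 lean -0.187 F [ 0.3  2.  -1.1] w 0.026 jaw z 0.002
n 12 width [83.3 83.7 83.4 83.5 83.8 83.4 83.5 83.6 83.2 83.1 83.4 83.3] skew 0.0527
rear x -158.6 centre x -103.6 y at centre -2.66 front y 0.24
```

```bash
python3 -m creep '[[0,0,0,0.12,0,-0.64,30],[0,0,0,0.12,0,-0.64,30],[0,0,0,0.12,0,-0.64,30],[0.0106,0,0,0.11,-0.07,-0.59,30],[0.0106,0,0,0.11,-0.07,-0.59,30],[0.0106,0,0,0.11,-0.07,-0.59,30],[0.0106,0,0,0.09,-0.07,-0.5,30],[0.0106,0,0,0.05,-0.07,-0.3,30]]'
python3 chk.py 4
```

```text
time_s: 5.7
tcp_pos: [0.5223, -0.1802, 0.011]
eef_rot: [-177.5, 79.3, -64.0]
contact_force: [-0.2, 0.9, -1.5]
gripper_width: 0.0266
t 5.7 tcp [ 0.5223 -0.1802  0.011 ] bay mm -119.9 -0.1 push yaw rel bay -0.0017 lean -0.187 F [-0.2  0.9 -1.5] w 0.0266 jaw z -0.0082
n 12 width [83.5 83.3 83.3 83.3 83.3 83.4 83.4 83.3 83.  83.2 83.1 83.5] skew -0.0024
rear x -112.8 centre x -57.8 y at centre -0.45 front y -0.58
```

```bash
python3 -m creep '[[0,0,0,0.07,0,-0.4,30],[0,0,0,0.13,0,-0.69,30],[0,0,0,0.13,0,-0.69,30],[0,0,0,0.13,0,-0.69,30],[0,0,0,0.13,0,-0.69,30],[0,0,0,0.13,0,-0.69,30],[0,0,0,0.13,0,-0.69,30],[0,0,0,0.11,0,-0.6,30]]'
python3 chk.py 5
```

```text
time_s: 6.55
tcp_pos: [0.5432, -0.2284, 0.0111]
eef_rot: [-177.5, 79.3, -64.0]
contact_force: [-0.8, 2.0, 0.6]
gripper_width: 0.0264
t 6.55 tcp [ 0.5432 -0.2284  0.0111] bay mm -67.5 -0.2 push yaw rel bay -0.0008 lean -0.187 F [-0.8  2.   0.6] w 0.0264 jaw z -0.008
n 15 width [ 83.2  83.3  83.5  83.4  83.2  83.7  83.   83.4  83.5  82.9 100.   97.1
  91.8  92.2  95.6] skew 0.0125
rear x -60.4 centre x -5.4 y at centre -0.18 front y 0.5
```

View pics/w5.png

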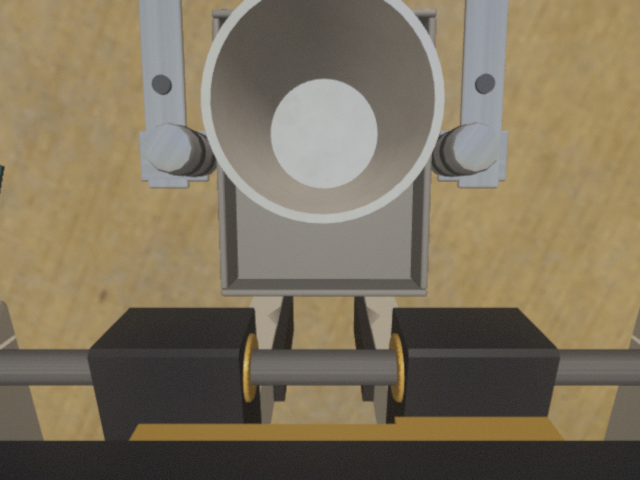

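The tray is centred between the posts (at (175,150) and (470,150), with sides at columns 220 and 428) and the cup is upright. I'll keep going straight, then approach the stop slowly.

```bash
python3 -m creep '[[0,0,0,0.09,0,-0.5,30],[0,0,0,0.15,0,-0.79,30],[0,0,0,0.17,0,-0.89,30],[0,0,0,0.17,0,-0.89,30],[0,0,0,0.17,0,-0.89,30],[0,0,0,0.17,0,-0.89,30],[0,0,0,0.13,0,-0.69,30],[0,0,0,0.09,0,-0.5,30]]'
python3 chk.py 6
```

```text
time_s: 7.4
tcp_pos: [0.5678, -0.2848, 0.0112]
eef_rot: [-177.5, 79.3, -64.0]
contact_force: [-1.5, 2.8, 1.3]
gripper_width: 0.0263
t 7.4 tcp [ 0.5678 -0.2848  0.0112] bay mm -5.9 -0.1 push yaw rel bay -0.0009 lean -0.187 F [-1.5  2.8  1.3] w 0.0263 jaw z -0.0081
n 12 width [83.2 83.3 83.  83.2 83.7 83.1 83.2 83.5 83.3 83.1 83.3 83.3] skew -0.0003
rear x 1.3 centre x 56.3 y at centre -0.59 front y -0.61
```

```bash
python3 -m creep '[[0,0,0,0.06,0,-0.3,30],[0,0,0,0.06,0,-0.3,30],[0,0,0,0.04,0,-0.2,30],[0,0,0,0,0,0,30]]'; python3 st.py
python3 -m creep '[[0,0,0,0.02,0,-0.1,30],[0,0,0,0.02,0,-0.1,30],[0,0,0,0.02,0,-0.1,30]]'; python3 st.py
```

```text
time_s: 7.85
tcp_pos: [0.5709, -0.2917, 0.0111]
eef_rot: [-177.5, 79.3, -64.0]
contact_force: [-0.0, 0.2, 0.5]
gripper_width: 0.0264
t 7.85 tcp [ 0.5709 -0.2917  0.0111] bay mm 1.7 -0.1 push yaw rel bay -0.0006 lean -0.187 F [-0.   0.2  0.5] w 0.0264 jaw z -0.008
time_s: 8.15
tcp_pos: [0.572, -0.2943, 0.011]
eef_rot: [-177.5, 79.3, -64.0]
contact_force: [-2.4, 7.2, 3.8]
gripper_width: 0.0264
t 8.15 tcp [ 0.572  -0.2943  0.011 ] bay mm 4.4 -0.1 push yaw rel bay -0.0004 lean -0.187 F [-2.4  7.2  3.8] w 0.0264 jaw z -0.008
```

```bash
python3 -m creep '[[0,0,0,0.01,0,-0.07,30],[0,0,0,0,0,0,30]]'; python3 chk.py 7
```

```text
time_s: 8.35
tcp_pos: [0.572, -0.2943, 0.011]
eef_rot: [-177.6, 79.3, -64.0]
contact_force: [-2.4, 9.0, 4.6]
gripper_width: 0.0262
t 8.35 tcp [ 0.572  -0.2943  0.011 ] bay mm 4.5 -0.1 push yaw rel bay -0.0002 lean -0.186 F [-2.4  9.   4.6] w 0.0262 jaw z -0.0078
n 12 width [83.6 83.3 83.  83.8 83.3 83.  83.6 83.3 82.9 83.5 83.1 83.1] skew 0.0006
rear x 11.5 centre x 66.5 y at centre -0.65 front y -0.61
```

The tray is blocked firmly at the expected position (9–10 N, no more motion). Now I'll back straight off, rise and verify.

```bash
python3 -m creep '[[0,0,0,-0.04,0,0.2,30],[0,0,0,-0.13,0,0.69,30],[0,0,0,-0.19,0,1,30],[0,0,0,-0.38,0,2,30],[0,0,0,-0.38,0,2,30],[0,0,0,-0.38,0,2,30],[0,0,0,-3,0,0.5,30],[0,0,0,-4,0,0.5,30]]'
python3 -m creep '[[0,0,0,-4,0,0.5,30],[0,0,0,-4,0,0.5,30],[0,0,0,-3,0,1,30],[0,0,0,0,0,0,30],[0,0,0,0,0,0,30]]'
python3 st.py; python3 m.py 8; python3 - <<'E'
from fit import *
b=np.load("bay.npz");W=np.load("w8.npy");c,ax,s=fit_tray(W);print(s);rep(c,ax,b["B"],b["bx"])
B,bx=b["B"],b["bx"];by=np.array([-bx[1],bx[0]])
Q=W[r.masks_of("dosing_cup","wrist")[0]["pixels"]];Q=Q[Q[:,2]>.067];cc=np.array(cv2.minEnclosingCircle((Q[:,:2]*1000).astype(np.float32))[0])/1000
print("cup rim in bay",(cc-B)@bx*1e3,(cc-B)@by*1e3,Q[:,2].min(),Q[:,2].max())
E
```

```text
time_s: 9.2
tcp_pos: [0.5281, -0.1999, 0.0769]
eef_rot: [-178.9, 79.4, -65.4]
contact_force: [0.8, -1.0, 1.4]
gripper_width: 0.0266
time_s: 9.7
tcp_pos: [0.5137, -0.1637, 0.1831]
eef_rot: [-176.9, 79.3, -63.3]
contact_force: [-0.3, -0.6, -0.7]
gripper_width: 0.0261
t 9.7 tcp [ 0.5137 -0.1637  0.1831] bay mm -138.6 -1.4 push yaw rel bay -0.0002 lean -0.187 F [-0.3 -0.6 -0.7] w 0.0261 jaw z -0.0101
dosing_cup 0.89 [302.   1. 351.  14.] [ 0.591 -0.341  0.021] [ 0.578 -0.355  0.004] [ 0.611 -0.337  0.039]Traceback (most recent call last):
  File "<stdin>", line 2, in <module>
  File "fit.py", line 5, in fit_tray
    m=r.masks_of("tray","wrist")[0]["pixels"]; Q=W[m]; Q=Q[np.isfinite(Q).all(1)]
      ~~~~~~~~~~~~~~~~~~~~~~~~~~^^^
IndexError: list index out of range
```

View pics/w8.png

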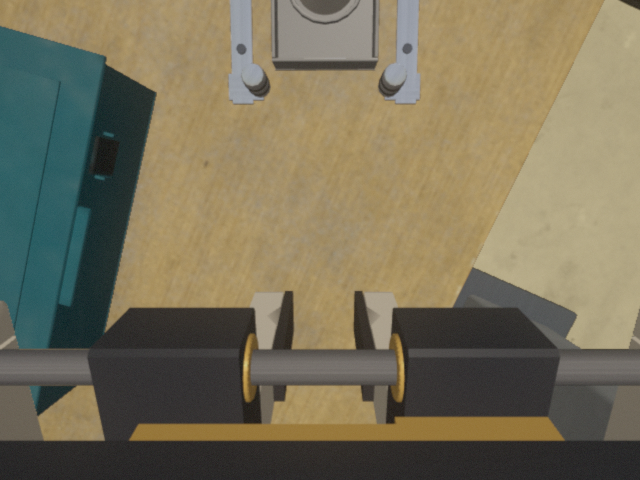

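The view shows the rear of the tray behind the posts at (325,65), but the front is out of view. I'll tip the camera forward.

```bash
python3 -m creep '[[0,-0.1,0,-2,0,0,30],[0,-0.1,0,-2,0,0,30],[0,-0.1,0,-2,0,0,30],[0,-0.1,0,0,0,0,30],[0,0,0,0,0,-3,30],[0,0,0,0,0,0,30],[0,0,0,0,0,0,30]]'
python3 m.py 9; python3 - <<'E'
from fit import *
b=np.load("bay.npz");W=np.load("w9.npy")
B,bx=b["B"],b["bx"];by=np.array([-bx[1],bx[0]])
P=W[np.isfinite(W).all(2)];l=np.c_[(P[:,:2]-B)@bx,(P[:,:2]-B)@by,P[:,2]]*1e3
k=(l[:,0]>10)&(l[:,0]<122)&(abs(l[:,1])<52)
q=l[k&(l[:,2]>20)&(l[:,2]<27)]; print(cv2.minAreaRect(q[:,:2].astype(np.float32)))
c=l[k&(l[:,2]>66)&(l[:,2]<80)]; print("rim",cv2.minEnclosingCircle(c[:,:2].astype(np.float32)),c[:,2].min(),c[:,2].max())
for sgn in(-1,1):
    z=c[c[:,1]*sgn>20]; print(z[:,2].max() if len(z) else None)
E
```

```text
time_s: 10.65
tcp_pos: [0.5226, -0.1874, 0.2339]
eef_rot: [-1.4, 77.7, 112.1]
contact_force: [-0.9, -0.4, -0.1]
gripper_width: 0.0262
bay 0.74 [220.   0. 424.  32.] [ 0.611 -0.276  0.017] [ 0.495 -0.325  0.002] [ 0.644 -0.249  0.042]
((0.0, 0.0), (0.0, 0.0), 0.0)Traceback (most recent call last):
  File "<stdin>", line 7, in <module>
    return umr_minimum(a, axis, None, out, keepdims, initial, where)
ValueError: zero-size array to reduction operation minimum which has no identity
```

View pics/w9.png

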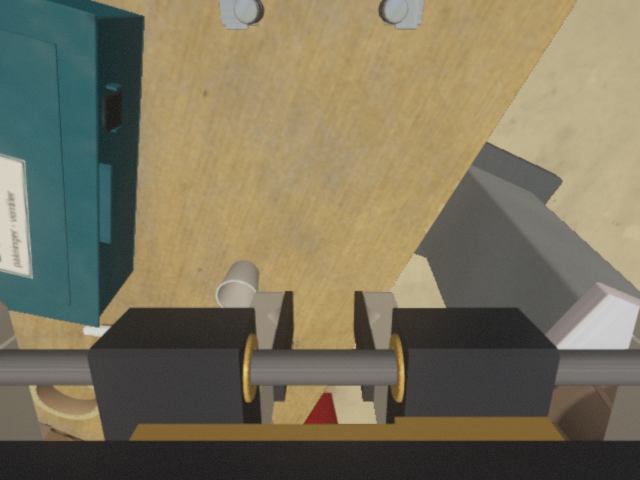

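Wrong way: tilting forward makes the camera look further back. I'll undo that and move forward at height.

```bash
python3 -m creep '[[0,0.1,0,0,0,0,30],[0,0.1,0,0,0,0,30],[0,0.1,0,0,0,0,30],[0,0.1,0,0,0,0,30],[0,0,0,0,0,-3,30],[0,0,0,0,0,-3,30],[0,0,0,0,0,-1,30],[0,0,0,0,0,0,30]]'
cat > v.py <<'E'
from fit import *
img,W,ci=cloud("wrist");cv2.imwrite("pics/w10.png",img)
b=np.load("bay.npz")
B,bx=b["B"],b["bx"];by=np.array([-bx[1],bx[0]])
P=W[np.isfinite(W).all(2)];l=np.c_[(P[:,:2]-B)@bx,(P[:,:2]-B)@by,P[:,2]]*1e3
k=(l[:,0]>10)&(l[:,0]<122)&(abs(l[:,1])<52)
q=l[k&(l[:,2]>20)&(l[:,2]<27)]; print(cv2.minAreaRect(q[:,:2].astype(np.float32)))
c=l[k&(l[:,2]>66)&(l[:,2]<80)]
if len(c): print("rim",cv2.minEnclosingCircle(c[:,:2].astype(np.float32)),c[:,2].min(),c[:,2].max())
E
python3 st.py; python3 v.py
```

```text
time_s: 11.65
tcp_pos: [0.5508, -0.2499, 0.2491]
eef_rot: [-177.3, 79.3, -63.8]
contact_force: [-0.1, 0.3, -0.5]
gripper_width: 0.0265
t 11.65 tcp [ 0.5508 -0.2499  0.2491] bay mm -44.7 -1.8 push yaw rel bay -0.0012 lean -0.187 F [-0.1  0.3 -0.5] w 0.0265 jaw z -0.0089
((68.43490600585938, -0.8037605285644531), (84.14704895019531, 107.09696197509766), 89.9905014038086)
rim ((80.62132263183594, -0.7234643697738647), 32.6524658203125) 66.00434554316281 75.17071006771076
```

View pics/w10.png

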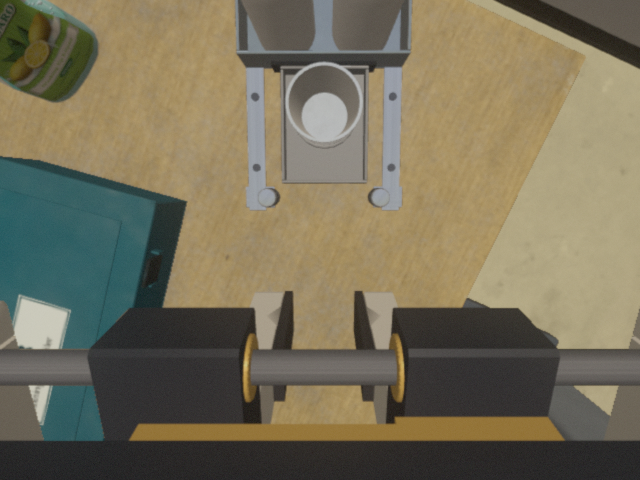

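The tray (283–368, 65–183) sits square behind the posts against the stop, and the cup stands upright at (325,105). The fit gives tray x ≈ 68.4 mm, y −0.8 mm and skew under 0.001 rad, with the cup rim 12 mm ahead of the tray centre. The robot touches nothing, so I'll hand in.

```bash
python3 -c "
from plant import r
print(r.close_job())"
```

```text
the job is handed in; nothing more can be done
None
```

I pushed the tray through the gap with the two fingers flat on its rear wall, taking out its 0.055 rad skew on the way. It went on until it stopped against the end stop, where the push force rose to about 10 N with no further motion. Then I backed off, checked and handed in at about 12 s.

- **Tray:** the last wrist-camera fit put it 68.4 mm beyond the gap (fully home is 69), 0.8 mm off the centre line and under 0.001 rad askew. The fit saw only 107 of the tray's 110 mm length, so the 68.4 mm is good to a couple of millimetres.
- **Cup:** it was upright, with its rim centred 12 mm ahead of the tray's centre, as it should be.
- **Other things:** the fingers stayed clear of the bystanders and the small look-alike cup, but I did not measure those again at the end.
- **Failed checks:** the first two views after backing off did not show the whole tray (the second because I tipped the camera the wrong way), so their fits failed. An earlier reading, taken with the fingers still against the rear wall, gave 66.5 mm, because that method reads the rear wall slightly short.

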